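# Lock the glass-cutting fence with the slotted disc and bar

### The job

Lock the cutting fence: turn the red slotted disc by pushing its black post until the slot lines up with the brass lock bar, then push the bar gently by its yellow tab through the disc and into the steel keeper until it is fully home. Only push with the fingertips; do not pick up, shift or knock over any of the glazier's things lying about, and leave the robot clear of everything.

Things in the scene. Friction and masses are not known exactly. Their poses are not given: they have to be found in the camera images.
- lock: Fence lock fixed to the table. Origin: table surface under the disc's turning axis; z up; +x: the way the bar is pushed, along its centre line y = 0, towards keeper and fence. Sizes in mm: grey base plate x -205 to 90, |y| to 50, top z 12; two guide rails beside the bar x -200 to -50, |y| to 20, top z 26; two stop lugs x -50 to -42, |y| 9.5 to 19.5, top z 36.
- keeper (a point): Top centre of the steel keeper, a bridge 30 x 41 mm that the bar enters: x 61, y 0, z 38 mm in the lock's frame. Just beyond it is the aluminium fence: x 85 to 115, y -170 to 170, top z 28 mm.
- disc (a joint): Turn of the red disc, rad, + = counter-clockwise from above. Slot parallel to the bar at 0 and, other way round, at 3.1416: either will do. Starts in 0.6 to 2.54, turns from -0.35 to 3.49, no click or stop where aligned; stays where left (friction 2 N at the post). 76 mm diameter, top z 36 mm, slot 20 mm wide right across, open on top. The bar's tapered nose corrects errors up to about 0.1 rad.
- post (a point): Centre of the top of the black round post on the disc: 12 mm diameter, from z 36 up to z 64 mm, 26 mm from the disc's axis. Seen from the axis it stands at the angle (disc joint + 90 degrees) counter-clockwise from the lock's +x, so square to the slot.
- bar (a joint): Slide of the brass lock bar along the lock's +x, m: 0 drawn right back, 0.130 fully home (rigid end stop, the tab up against the two stop lugs). Starts in 0 to 0.015. About 2.5 N friction; it stays where left. At 0 its nose is 28 mm from the disc's edge.
- tab (a point): Middle of the top edge of the yellow tab standing on the bar: 8 mm thick along the push, 36 mm wide across it, from z 28 up to z 62 mm. It lies at x = -184 mm + bar joint, y = 0 in the lock's frame; x = -54 mm when home. Push on its rear (-x) face.
- nose (a point): Middle of the front end of the brass bar, 118 mm ahead of the tab's centre. Bar 13 mm wide, z 14 to 28 mm, the last 14 mm tapered to 5 mm wide.
- pane: A clear greenish glass pane, 190 x 250 x 6 mm, lying flat beyond the fence; to be left alone. Origin: centre of its underside.
- sucker: A suction lifter (black rubber cup, orange crossbar grip, 69 mm high, bar 90 mm long) standing on the pane; to be left alone. Origin: centre of its underside.
- cutter: A glass cutter with green handle and brass neck, 135 mm long, 14 mm thick, lying beside the lock; to be left alone. Origin: centre of its underside.
- tape: A yellow and black tape measure, 70 x 36 x 58 mm, standing beside the disc; to be left alone. Origin: centre of its underside.
- marker: A white marker pen with a blue cap, 120 mm long, 17 mm thick, lying beside the lock; to be left alone. Origin: centre of its underside.
- oil: An amber oil bottle with a red cap, 44 mm across, 100 mm high; to be left alone. Origin: centre of its underside.
- pliers: Blue-handled running pliers lying flat, about 170 x 75 mm, 18 mm thick; to be left alone. Origin: centre of its underside.
- samples: A stack of coloured glass samples, about 80 x 57 mm, 30 mm high; to be left alone. Origin: centre of its underside.

How it is judged:
By the outcome, as a careful person would: the job done as asked, in the order asked, and still so for the second after the job is handed in, with the robot touching nothing.
It also fails if it takes over 48 s, if anything falls off the work surface, if the arm or the gripper's body presses on something with over 40 N, if the wrist force passes 120 N, or if a joint passes its speed limit or range.

### The arm

A 6-joint arm with a two-finger parallel gripper is mounted at the origin on the work surface. World frame = base frame: x ahead of the robot, y to its left, z up, the work surface at z = 0. Lengths are in m, angles in rad, forces in N, time in s.
With the tool pointing down it reaches from about 0.325 to 0.775 m from the base axis. Payload 5.5 kg.
Tool frame: the origin (TCP) lies at the very end of the fingers, on their centre line; the grasp point (between the pads) lies 19 mm behind it (manip.pinch_z is the distance from the TCP to the grasp point, in m); x points along the fingers, y is the direction in which the jaws open and shut, and the axes are right-handed (so a half turn about x gives the same grasp; the last joint's range is limited). The gripper opens to 88 mm and grips with 3 to 60 N. Pads are 20 mm wide; open, the fingers measure 115 mm over their backs; the gripper's body (75 mm by 178 mm) begins 61 mm behind the grasp point.
Start: joints at [1.044, 0.091, 1.231, -0, 1.82, -0.057], TCP at [0.272, 0.535, 0.223] pointing down, gripper open.
Joint ranges: [-2.87, 2.87], [-0.86, 2.18], [0.17, 2.46], [-1.51, 4.65], [0.06, 2.69], [-2.65, 2.65]. Speed limits (rad/s): [2.57, 2.57, 3.01, 3.14, 3.14, 3.14].

### API

Orientations are given as a rotation vector (axis times angle).
In Python, from cell import manip gives the robot as it stands. Calls block until the motion is done:
- manip.move_ptp(position, orientation): joint-space move of the TCP to a pose.
- manip.move_linear(position, rotation=None, feed=0.15): straight line of the TCP; rotation=None keeps the orientation; feed is the mean speed in m/s.
- manip.movej(angles): joint-space move.
- manip.command_gripper(opening): finger opening in m; the grip force is fixed at half the most; returns when the fingers have stopped.
- manip.dwell(seconds).
- manip.ik(position, orientation): joint angles nearest the present ones, or None.
- manip.capture(name): name is "scene" or "side" or "wrist"; returns the picture (400x640x3 uint8, red, green, blue); there is no depth.
- manip.camera_params(name): a dict with "fx", "fy", "cx", "cy" (pixels), "R" (3x3) and "t" (3): a world point X has camera coordinates R X + t; the wrist camera has in their place "mount" (4x4, takes a point from camera to tool coordinates, whose origin is the TCP and whose axes are the tool frame's). Camera axes: x right, y down, z forward; pixel columns grow to the right and rows downward; lengths in m; the calibration is good to about 2 mm. A picture is of the moment at which its call begins: read the wrist's pose just before it. camera_params takes no time and is no camera call.
A pose or a line that the arm cannot do raises manip.IKError and nothing moves.
- manip.close_job(): hands the job in, once; it reports no verdict.
Readings, each from a call of its own:
- manip.read_clock(): time.
- manip.read_q(): joint angles.
- manip.read_qd(): joint speeds.
- manip.read_joint_efforts(): joint torques, N m.
- manip.read_tcp_pos(): TCP position.
- manip.read_ee_rot(): TCP orientation.
- manip.read_ft_force(): force on the tool from outside, world axes, zero at the start.
- manip.read_ft_torque(): the same for the moment, N m.
- manip.read_grip_width(): finger opening in m.
Only numpy, scipy, OpenCV 4.12 (cv2) and the standard library are available. Lean on these libraries where they do the work, as an engineer would, in place of code of your own. Each camera call takes 0.05 s, during which the arm holds its last target.

## Working session

There is one attempt and no reset: what is moved stays moved. The work goes in short steps, each a Python script; the robot and the scene stay as the last script left them, time stands still between calls to the robot, and variables do not carry over. Pictures are saved under pics/ and viewed, and the job is handed in when it is done.

```bash
mkdir -p pics; ls
python3 - <<'E'
from cell import manip
import cv2,numpy as np
print(manip.read_clock(),manip.read_tcp_pos(),manip.read_ee_rot(),manip.read_grip_width())
for n in ("scene","side"):
    im=manip.capture(n); cv2.imwrite(f"pics/{n}0.png",im[:,:,::-1]); print(n,manip.camera_params(n))
print(manip.camera_params("wrist"))
E
```

```text
pics
0.0 [0.27148032 0.53471868 0.22151428] [ 0.36693842  1.53976484 -0.36992183] 0.0878137594391733
scene {'fx': 361.427726615274, 'fy': 361.427726615274, 'cx': 322.95496604287183, 'cy': 199.18344431565984, 'R': array([[ 0.30471657,  0.95237559, -0.01133823],
       [ 0.68695056, -0.22800742, -0.69000836],
       [-0.65973232,  0.20246818, -0.72371258]]), 't': array([-0.13285096, -0.35716432,  1.55076172])}
side {'fx': 398.85253084633774, 'fy': 398.85253084633774, 'cx': 318.50037648132894, 'cy': 202.2395258234746, 'R': array([[ 0.7204695 , -0.69337624,  0.01237292],
       [-0.44024953, -0.47109169, -0.76436442],
       [ 0.53582091,  0.54525408, -0.64466576]]), 't': array([-0.4398775 ,  0.28303076,  0.69131191])}
{'fx': 278.6600473248612, 'fy': 278.6600473248612, 'cx': 320.68317792277173, 'cy': 202.5360697712404, 'mount': array([[ 7.09957333e-04, -3.02814640e-01,  9.53049206e-01,
        -1.62772250e-01],
       [ 9.99999623e-01, -2.61121501e-04, -8.27898993e-04,
         1.58939266e-04],
       [ 4.99561575e-04,  9.53049435e-01,  3.02814341e-01,
        -8.35373906e-02],
       [ 0.00000000e+00,  0.00000000e+00,  0.00000000e+00,
         1.00000000e+00]])}
```

View pics/scene0.png

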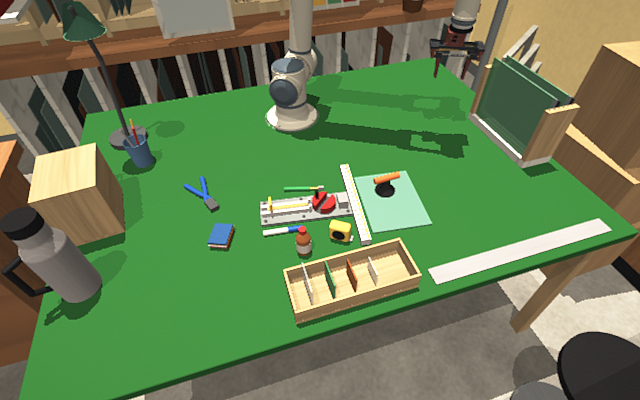

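View pics/side0.png

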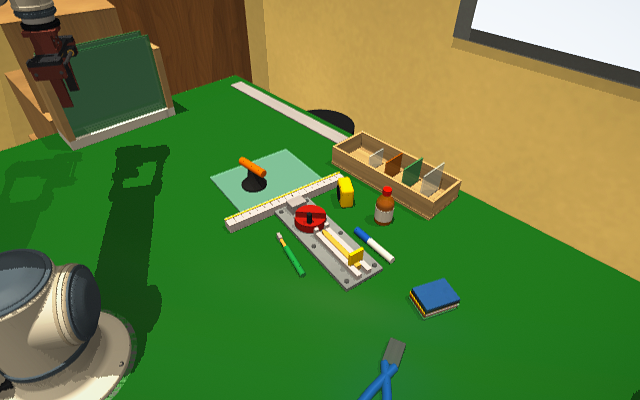

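The lock sits at about (260–350, 190–225) in scene and (270–380, 200–285) in side, with the disc, tab and fence all visible. I'll enlarge both views.

Run:
```python
import cv2
a=cv2.imread("pics/scene0.png")[155:250,245:385]; cv2.imwrite("pics/sz.png",cv2.resize(a,None,fx=5.7,fy=5.7,interpolation=cv2.INTER_CUBIC))
a=cv2.imread("pics/side0.png")[165:295,220:395]; cv2.imwrite("pics/dz.png",cv2.resize(a,None,fx=4.5,fy=4.5,interpolation=cv2.INTER_CUBIC))
```

```text
(no output)
```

View pics/sz.png

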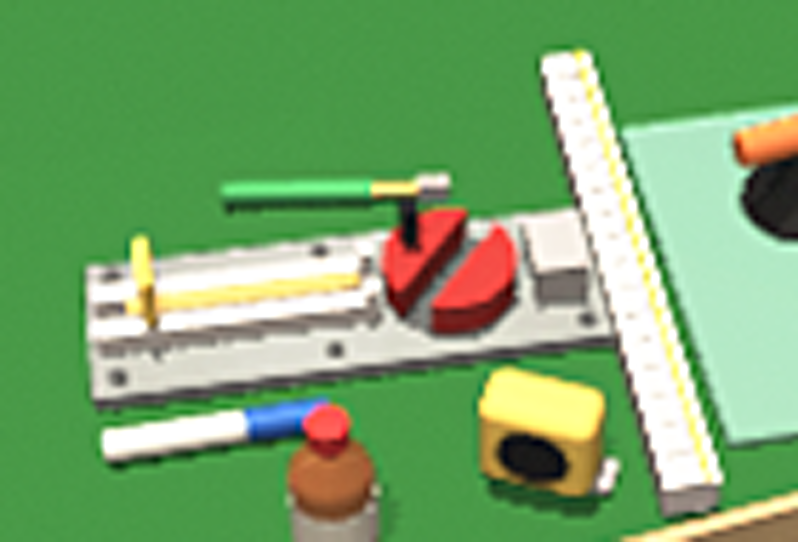

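View pics/dz.png

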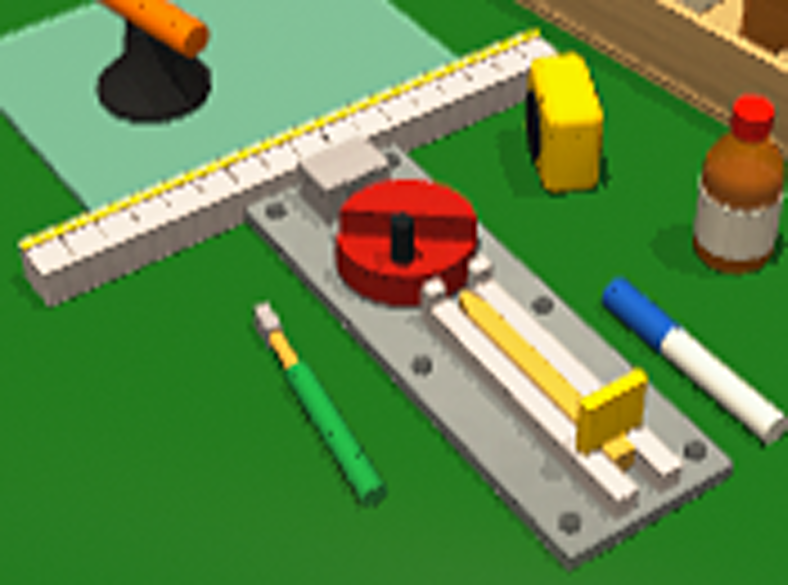

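```bash
cat > h.py <<'E'
import numpy as np, cv2
from cell import manip
from scipy.optimize import least_squares
from scipy.spatial.transform import Rotation as Rn
def proj(c,X):
    p=c["R"]@X+c["t"]; return np.array([c["fx"]*p[0]/p[2]+c["cx"],c["fy"]*p[1]/p[2]+c["cy"]])
def L2W(L,p):
    x,y,a=L; p=np.array(p)/1000.; c,s=np.cos(a),np.sin(a)
    return np.array([x+c*p[0]-s*p[1],y+s*p[0]+c*p[1],p[2]])
def post(d): return (26*np.cos(d+np.pi/2),26*np.sin(d+np.pi/2),64)
E
python3 - <<'E'
from h import *
cs={n:manip.camera_params(n) for n in("scene","side")}
f={"scene":lambda u,v:((u+.5)/5.7-.5+245,(v+.5)/5.7-.5+155),"side":lambda u,v:((u+.5)/4.5-.5+220,(v+.5)/4.5-.5+165)}
obs=[("scene",(-205,50,12),88,268),("scene",(-205,-50,12),93,399),("scene",(85,170,28),541,58),("scene",(115,170,28),592,53),("scene",(85,-170,28),662,490),("scene",(115,-170,28),720,484),("scene",(61,0,38),558,246),
("side",(115,170,28),22,245),("side",(85,170,28),42,276),("side",(115,-170,28),540,32),("side",(-205,50,12),570,560),("side",(-205,-50,12),730,468),("side",(90,50,12),245,209),("side",(61,0,38),343,163),
("scene","post",409,198),("side","post",402,218),("scene","tab",141,240),("side","tab",613,391)]
def res(p):
    r=[]
    for n,q,u,v in obs:
        if q=="post": q=post(p[3])
        if q=="tab": q=(-184+p[4]*1000,0,62)
        r.append(proj(cs[n],L2W(p[:3],q))-np.array(f[n](u,v)))
    return np.concatenate(r)
for d0 in(.7,1.5,2.4):
    s=least_squares(res,[.5,0,1.57,d0,.01],x_scale=[.1,.1,.1,.1,.01],loss="soft_l1"); print(s.cost,s.x)
for o,e in zip(obs,res(s.x).reshape(-1,2)): print(o[0],o[1],e.round(2))
L=s.x
for p in[(61,0,38),(-184,0,62),post(L[3])]:
    w=L2W(L,p);print(w,np.hypot(*w[:2]))
E
```

```text
9.567702214542022 [ 0.54882872 -0.03533712  1.408411    0.82405856  0.0153525 ]
9.567702214498635 [ 0.54882872 -0.03533712  1.408411    0.8240577   0.0153525 ]
9.56770221449898 [ 0.54882872 -0.03533712  1.408411    0.82405774  0.0153525 ]
scene (-205, 50, 12) [-0.81 -0.22]
scene (-205, -50, 12) [-0.85  0.01]
scene (85, 170, 28) [ 0.2  -0.05]
scene (115, 170, 28) [-0.46 -0.06]
scene (85, -170, 28) [-0.21 -0.04]
scene (115, -170, 28) [-0.33 -0.26]
scene (61, 0, 38) [-0.63 -0.2 ]
side (115, 170, 28) [-0.89 -1.66]
side (85, 170, 28) [ 0.08 -1.31]
side (115, -170, 28) [-1.07 -0.78]
side (-205, 50, 12) [-0.43  0.37]
side (-205, -50, 12) [ 1.12 -0.46]
side (90, 50, 12) [-0.59 -1.36]
side (61, 0, 38) [ 0.63 -0.1 ]
scene post [-0.16  1.44]
side post [-0.52  0.51]
scene tab [-0.15  3.89]
side tab [-0.13 -0.15]Traceback (most recent call last):
  File "<stdin>", line 19, in <module>
  File "h.py", line 8, in L2W
    x,y,a=L; p=np.array(p)/1000.; c,s=np.cos(a),np.sin(a)
    ^^^^^
ValueError: too many values to unpack (expected 3)
```

Fit is within ~1–1.5 px: lock at (0.549, −0.035), yaw 1.408, disc ≈0.82, bar ≈0.015 (the 3.9 px scene-tab outlier is me clicking the far corner of the tab, not its middle). I'll refine it with the wrist camera from above.

```bash
cat >> h.py <<'E'
L0=np.array([0.54883,-0.03534,1.40841])
def rot(yaw,sgn=1):
    x=np.array([0,0,-1.]); z=sgn*np.array([np.cos(yaw),np.sin(yaw),0]); y=np.cross(z,x)
    return Rn.from_matrix(np.c_[x,y,z]).as_rotvec()
def wcam():
    c=manip.camera_params("wrist"); T=np.eye(4); T[:3,:3]=Rn.from_rotvec(manip.read_ee_rot()).as_matrix(); T[:3,3]=manip.read_tcp_pos()
    M=np.linalg.inv(T@c["mount"]); return dict(fx=c["fx"],fy=c["fy"],cx=c["cx"],cy=c["cy"],R=M[:3,:3],t=M[:3,3])
def look(name):
    c=wcam(); im=manip.capture("wrist")[:,:,::-1].copy(); cv2.imwrite(f"pics/{name}.png",im); np.save(f"pics/{name}.npy",c,allow_pickle=True); return c,im
E
python3 - <<'E'
from h import *
for s in(1,-1):
    for p in[(-97,0,180),(-40,15,42),(-200,0,36),(-68,0,36),(-200,0,150)]:
        q=manip.ik(L2W(L0,p),rot(L0[2],s)); print(s,p,None if q is None else np.round(q,2))
E
```

```text
1 (-97, 0, 180) None
1 (-40, 15, 42) None
1 (-200, 0, 36) None
1 (-68, 0, 36) None
1 (-200, 0, 150) None
-1 (-97, 0, 180) [-0.3  -0.05  1.45 -0.    1.74 -0.14]
-1 (-40, 15, 42) [-0.2  -0.05  1.69 -0.    1.5  -0.04]
-1 (-200, 0, 36) [-0.48  0.05  1.61 -0.    1.49 -0.32]
-1 (-68, 0, 36) [-0.25 -0.    1.66 -0.    1.48 -0.09]
-1 (-200, 0, 150) [-0.48 -0.    1.45 -0.    1.69 -0.32]
```

Run:
```python
from h import *
manip.move_ptp(L2W(L0,(-30,0,190)),rot(L0[2],-1))
manip.command_gripper(0.0)
c,im=look("w1"); print(manip.read_clock(),manip.read_grip_width(),manip.read_tcp_pos())
```

```text
3.8417 0.000630312987667042 [ 0.54396782 -0.06493345  0.18997772]
```

View pics/w1.png

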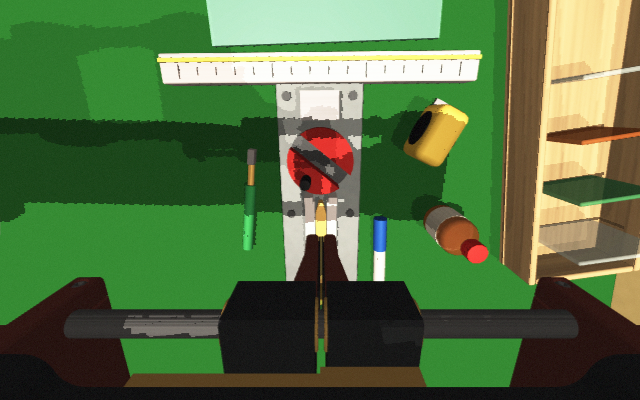

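The wrist picture shows the fence across the top (160–480, 52–82), keeper (320,103), disc (320,160), post (305,183) and bar nose (321,208). The tab is hidden behind the fingers. I'll zoom in to take points.

Run:
```python
import cv2
a=cv2.imread("pics/w1.png")[40:250,225:405]; cv2.imwrite("pics/w1z.png",cv2.resize(a,None,fx=2.85,fy=2.85,interpolation=cv2.INTER_CUBIC))
a=cv2.imread("pics/w1.png")[120:220,270:370]; cv2.imwrite("pics/w1y.png",cv2.resize(cv2.convertScaleAbs(a,alpha=1.6),None,fx=6,fy=6,interpolation=cv2.INTER_CUBIC))
```

```text
(no output)
```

View pics/w1z.png

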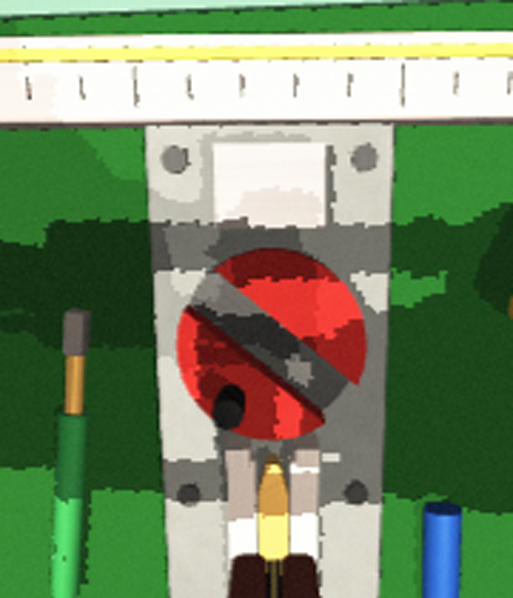

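View pics/w1y.png

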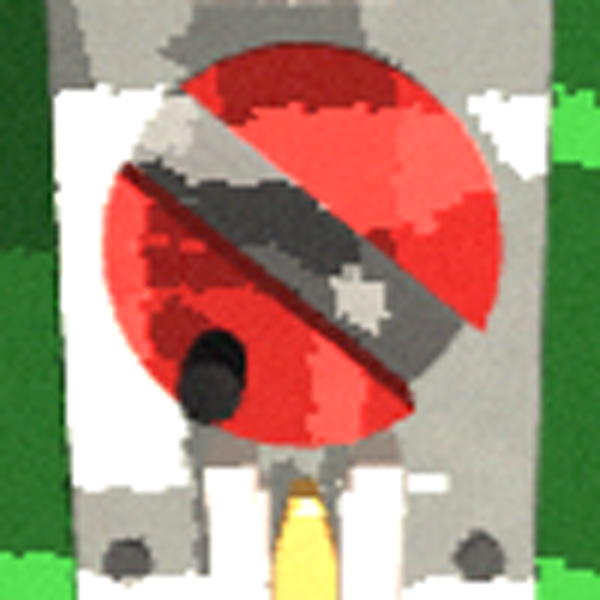

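Run:
```python
from h import *
c=np.load("pics/w1.npy",allow_pickle=True).item()
Z=lambda u,v:((u+.5)/2.85-.5+225,(v+.5)/2.85-.5+40)
Y=lambda u,v:((u+.5)/6-.5+270,(v+.5)/6-.5+120)
I=lambda u,v:(u,v)
def D(d,x,y,z=36): return (x*np.cos(d)-y*np.sin(d),x*np.sin(d)+y*np.cos(d),z)
e=36.66
obs=[("f115L",lambda d,b:(115,170,28),I(158.5,54.5)),("f85L",lambda d,b:(85,170,28),I(162.5,83)),("f115R",lambda d,b:(115,-170,28),I(481,51)),("f85R",lambda d,b:(85,-170,28),I(477.5,79)),
("k1",lambda d,b:(46,20.5,38),Z(216,226)),("k2",lambda d,b:(46,-20.5,38),Z(327,227)),
("s1",lambda d,b:D(d,e,-10),Y(182,88)),("s2",lambda d,b:D(d,-e,-10),Y(484,330)),("s3",lambda d,b:D(d,e,10),Y(122,182)),("s4",lambda d,b:D(d,-e,10),Y(410,410)),
("post",lambda d,b:post(d),Y(211,384)),("nose",lambda d,b:(-66+b,0,26),Y(303,480))]
def res(p): return np.concatenate([proj(c,L2W(p[:3],f(p[3],p[4]*1000)))-np.array(o) for _,f,o in obs])
s=least_squares(res,[*L0,.82,.015],x_scale=[.1,.1,.1,.1,.01],loss="soft_l1"); print(s.cost,s.x)
for o,r in zip(obs,res(s.x).reshape(-1,2)): print(o[0],r.round(2))
```

```text
9.658772495780967 [ 0.54857938 -0.0337176   1.41749399  0.88368708  0.01796492]
f115L [-2.26 -2.17]
f85L [-1.01  0.44]
f115R [ 1.47 -2.19]
f85R [0.32 1.13]
k1 [0.35 1.04]
k2 [-0.75  0.31]
s1 [ 0.09 -0.11]
s2 [0.05 0.38]
s3 [-0.76 -1.53]
s4 [1.27 0.1 ]
post [0.1  1.54]
nose [ 0.5 -0. ]
```

Both fits agree to ~1.6 mm and 0.06 rad: disc ≈0.88, post at lock (−20, 17). Next is to go down behind the post and push in +x, in small steps with force readings.

```bash
cat >> h.py <<'E'
L1=np.array([0.5487,-0.0342,1.414])
def go(x,y,z,feed=.15): manip.move_linear(L2W(L1,(x,y,z)),feed=feed)
def w2l(L,p):
    d=np.array(p)[:2]-L[:2]; c,s=np.cos(L[2]),np.sin(L[2]); return np.array([c*d[0]+s*d[1],-s*d[0]+c*d[1],p[2]])*1000
def fl():
    f=manip.read_ft_force(); c,s=np.cos(L1[2]),np.sin(L1[2]); return np.round([c*f[0]+s*f[1],-s*f[0]+c*f[1],f[2]],1)
E
python3 - <<'E'
from h import *
manip.move_ptp(L2W(L1,(-52,20,110)),rot(L1[2],-1)); print(fl())
go(-52,20,44,.1); print(fl(),w2l(L1,manip.read_tcp_pos()))
for x in(-46,-42,-38,-35,-32,-29,-26,-23,-20):
    go(x,20+ (x+46)*.1,44,.04); print(x,fl())
print(manip.read_clock()); go(-30,22,44,.1); go(-30,0,190,.2); look("w2"); print(manip.read_clock())
a=cv2.imread("pics/w2.png")[40:250,225:405]; cv2.imwrite("pics/w2z.png",cv2.resize(a,None,fx=2.85,fy=2.85,interpolation=cv2.INTER_CUBIC))
E
```

```text
[-0.4  0.1  0.4]
[ 0.8 -0.   0.5] [-51.97783528  19.4524019   44.84105414]
-46 [ 0.5 -0.3  1. ]
-42 [-0.4 -0.1  0.1]
-38 [-0.1 -0.3 -0.1]
-35 [-4.6  2.7  2.1]
-32 [-11.2   7.1   4.5]
-29 [-17.2  12.1   7.9]
-26 [-10.7   7.9   1.5]
-23 [-7.1  8.2  2.6]
-20 [-2.6  2.6 -1. ]
7.3833
8.575
```

View pics/w2z.png

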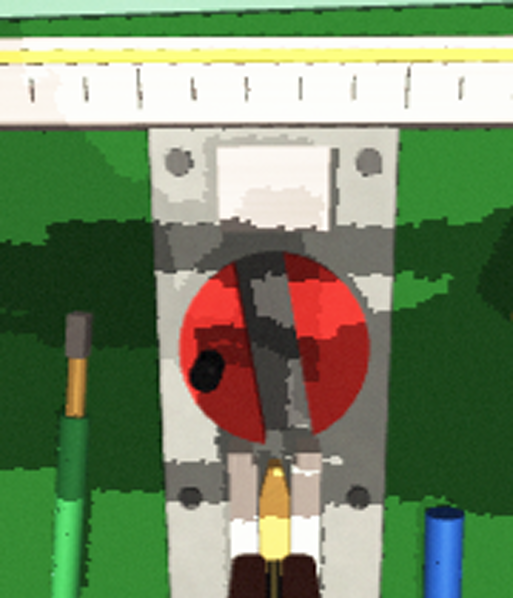

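Slot edges run (285,253)→(313,433) in the zoom, so about 0.155 rad remains. That is ~4 mm at the post, which matches the commanded tool position (−20 against −16 needed).

Run:
```python
from h import *
go(-30,24,60,.2); go(-30,24,44,.1)
for x in(-22,-19,-17.5,-16):
    go(x,24,44,.04); print(x,fl(),w2l(L1,manip.read_tcp_pos()).round(1))
manip.dwell(.2);print(fl(),w2l(L1,manip.read_tcp_pos()).round(1))
go(-30,24,44,.1); go(-30,0,190,.2); look("w3"); print(manip.read_clock())
a=cv2.imread("pics/w3.png")[40:250,225:405]; cv2.imwrite("pics/w3z.png",cv2.resize(a,None,fx=2.85,fy=2.85,interpolation=cv2.INTER_CUBIC))
```

```text
-22 [-0.2  0.4 -0. ] [-21.6  23.8  44.4]
-19 [-2.4  1.5  1.5] [-19.1  24.1  44.1]
-17.5 [-2.9  1.9  1. ] [-17.6  24.1  44. ]
-16 [-2.9  1.5  1.7] [-15.9  24.1  43.9]
[-3.1  1.3  0.3] [-15.9  24.   43.9]
12.225
```

View pics/w3z.png

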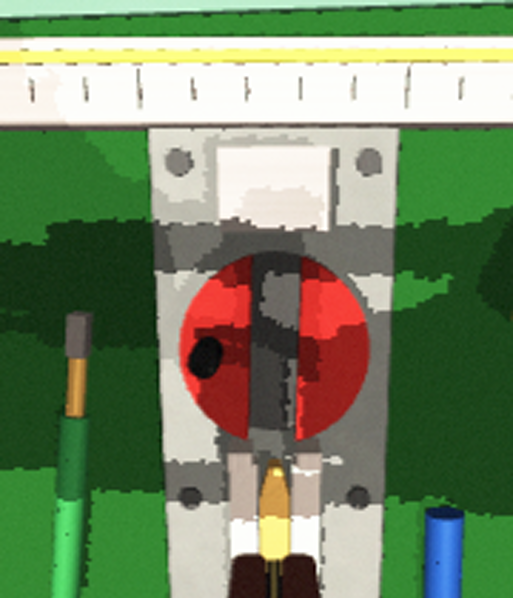

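Aligned: slot edges (300,257)→(297,438), error ≈ −0.02 rad against a tolerance of 0.1. On to the tab, going in from behind.

Run:
```python
from h import *
manip.move_ptp(L2W(L1,(-208,0,110)),rot(L1[2],-1))
go(-208,0,40,.12); print(fl(),manip.read_clock())
x=-208; contact=None
while x<-72:
    x+= 4 if x<-100 else 3
    go(x,0,40,.06); f=fl()
    if contact is None and f[0]<-1.5: contact=x; 
    print(x,f)
    if f[0]<-14: print("STOP");break
print(contact,w2l(L1,manip.read_tcp_pos()).round(1),manip.read_clock())
```

```text
[0.1 0.6 1.2] 13.7583
-204 [-0.6  0.3 -0.2]
-200 [ 0.8 -0.7 -0.1]
-196 [ 0.4 -0.  -0.2]
-192 [ 0.1 -0.4  0.2]
-188 [-0.6  0.4  0.2]
-184 [-0.5 -0.5 -0.5]
-180 [-1.3  0.4  0.4]
-176 [-0.8  0.1 -0.1]
-172 [-0.4 -0.2  0.3]
-168 [-0.5  0.2 -0.5]
-164 [ 0.1  0.3 -0.9]
-160 [0.  0.9 0.7]
-156 [-0.3  0.9  0.6]
-152 [ 0.1 -0.2 -0.2]
-148 [-0.6  0.4 -0.3]
-144 [-0.4  1.7 -0.2]
-140 [-0.7  0.1  0.4]
-136 [ 0.2  0.4 -1.5]
-132 [ 0.1 -0.5  0.5]
-128 [-0.8  0.5 -0.5]
-124 [-0.1 -0.   0.1]
-120 [-0.3  0.2  0.4]
-116 [-0.3 -0.2 -0.2]
-112 [-1.  -0.  -0.3]
-108 [0.1 0.8 1.5]
-104 [-0.3 -0.1  0.5]
-100 [-0.8 -0.2 -0.1]
-97 [-0.5 -0.2  0.9]
-94 [-0.9  0.3  0.2]
-91 [-1.7 -0.5  0.5]
-88 [ 0.2  0.2 -0.6]
-85 [-1.  -0.4  1. ]
-82 [-0.9  0.3 -0.6]
-79 [-0.9  0.8 -0.8]
-76 [-1.   1.6 -0.6]
-73 [-0.2  0.9  0. ]
-70 [-0.3 -0.6 -0.5]
-91 [-69.7   0.   40. ] 23.0083
```

There was no clear contact force, so I'll look before doing anything else.

Run:
```python
from h import *
look("w4")
s=manip.capture("side")[:,:,::-1].copy(); cv2.imwrite("pics/side4.png",s)
a=s[165:295,220:395]; a=cv2.resize(a,None,fx=4.5,fy=4.5,interpolation=cv2.INTER_CUBIC); cv2.imwrite("pics/dz4.png",a)
```

```text
(no output)
```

View pics/dz4.png

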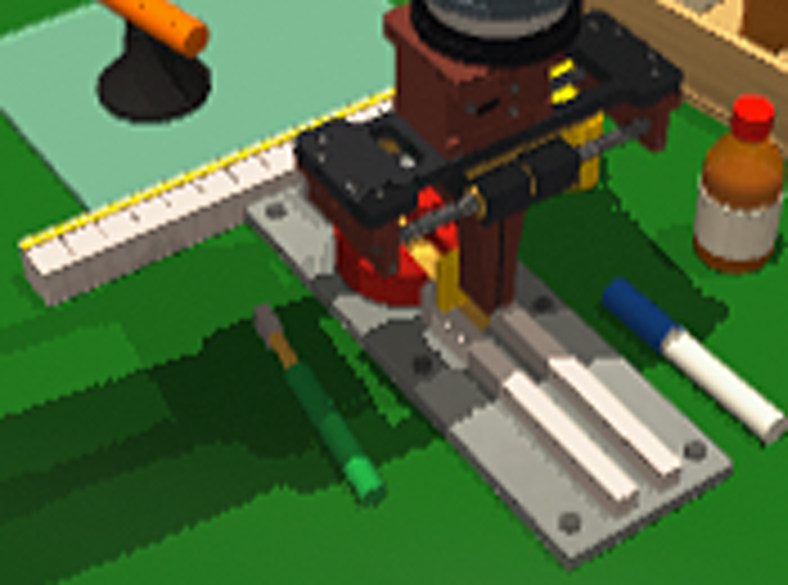

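View pics/w4.png

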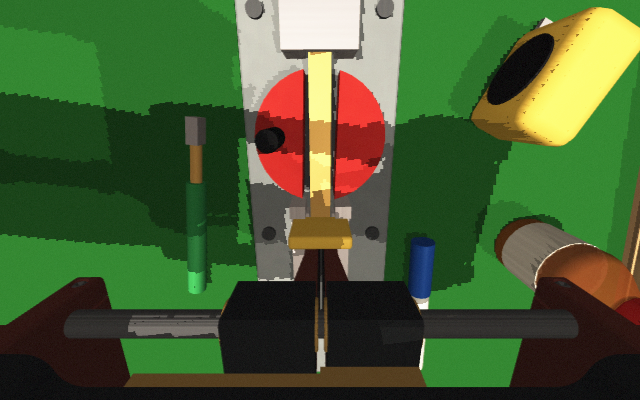

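The bar is through the disc and under the keeper (320,52), with the tab at (320,235) just short of the lugs. I'll finish in 1 mm steps until the stop shows in the force.

Run:
```python
from h import *
x=-69.7
while x<-60:
    x+=1.0
    go(x,0,40,.03); manip.dwell(.05); f=fl(); print(round(x,1),f,w2l(L1,manip.read_tcp_pos()).round(1)[0])
    if f[0]<-9: print("STOP");break
print(manip.read_clock())
look("w5")
```

```text
-68.7 [-1.8 -0.  -0.2] -68.7
-67.7 [-4.9  0.5 -0.5] -68.6
-66.7 [-8.3  0.6 -0.8] -68.6
-65.7 [-10.3   0.6  -0.6] -68.6
STOP
24.3083
```

View pics/w5.png

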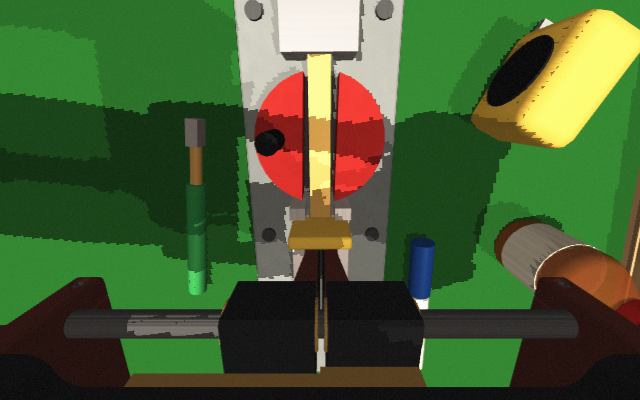

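It hit a rigid stop at tool x −68.6 (−68 expected), at 10 N. I'll back off, rise clear and check.

Run:
```python
from h import *
go(-85,0,40,.06); print(fl()); go(-85,0,190,.2)
go(-150,0,200,.2); c,im=look("w6")
for p in[(-54,0,62),(-50,-15,36),(61,0,38)]: print(p,proj(c,L2W(L1,p)).round(1))
q=manip.read_q().copy(); q[0]-=.6; manip.movej(q)
for n in("side","scene"):
    s=manip.capture(n)[:,:,::-1].copy(); cv2.imwrite(f"pics/{n}6.png",s)
    a=s[165:295,220:395] if n=="side" else s[155:250,245:385]
    cv2.imwrite(f"pics/{n}6z.png",cv2.resize(a,None,fx=4.5,fy=4.5,interpolation=cv2.INTER_CUBIC))
print(manip.read_clock(),fl())
```

```text
[-0.4  0.  -0.5]
(-54, 0, 62) [321.1 101.6]
(-50, -15, 36) [334.8  98.7]
(61, 0, 38) [321.  -23.5]
27.6 [ 0.4  1.  -0.3]
```

View pics/w6.png

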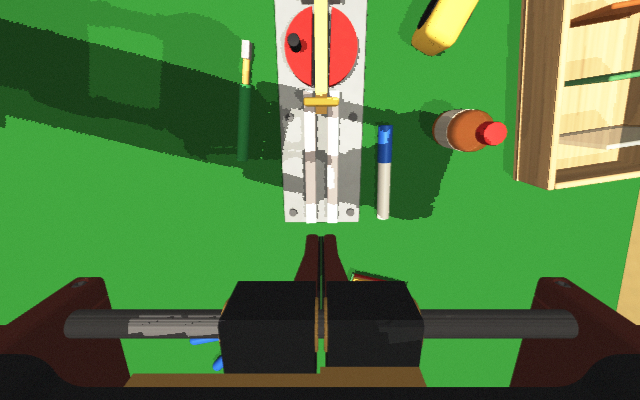

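View pics/side6z.png

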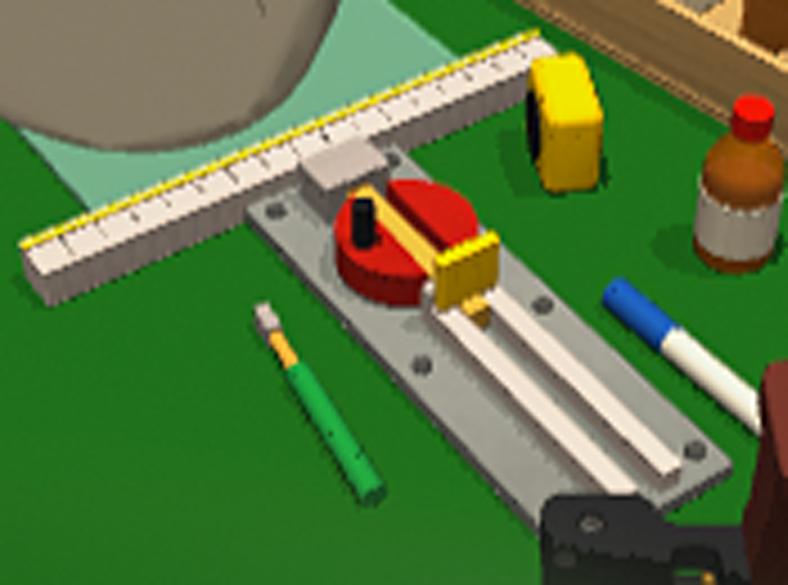

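View pics/scene6.png

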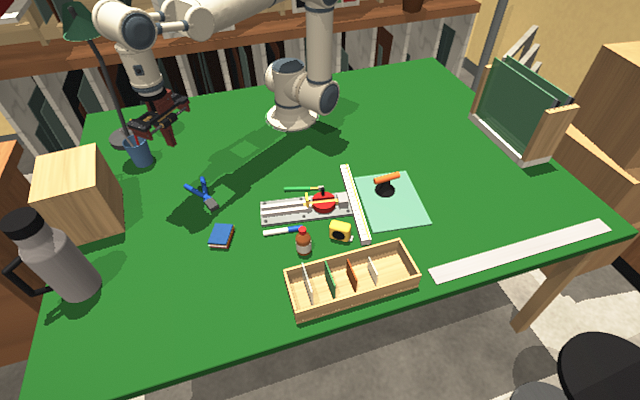

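The bar is home: the tab is against the lugs at (321,101), where predicted, and the nose is in the keeper. Cutter, tape, oil and marker look unmoved. The gripper ended near the pen cup and lamp, though (160,115 in scene), so I'll swing it back and check for changes.

Run:
```python
from h import *
q=manip.read_q().copy(); print(manip.read_tcp_pos()); q[0]+=.4; manip.movej(q); manip.dwell(.3)
s=manip.capture("scene")[:,:,::-1].copy(); cv2.imwrite("pics/scene7.png",s)
o=cv2.imread("pics/scene0.png")
a=np.vstack([o[80:255,60:440],s[80:255,60:440]]);cv2.imwrite("pics/cmp.png",cv2.resize(a,None,fx=1.7,fy=1.7))
print(manip.read_clock(),fl(),manip.read_tcp_pos())
```

```text
[ 0.33207386 -0.44540913  0.19891353]
28.8417 [ 0.2 -0.2 -0.8] [ 0.47882954 -0.28173401  0.19888766]
```

View pics/cmp.png

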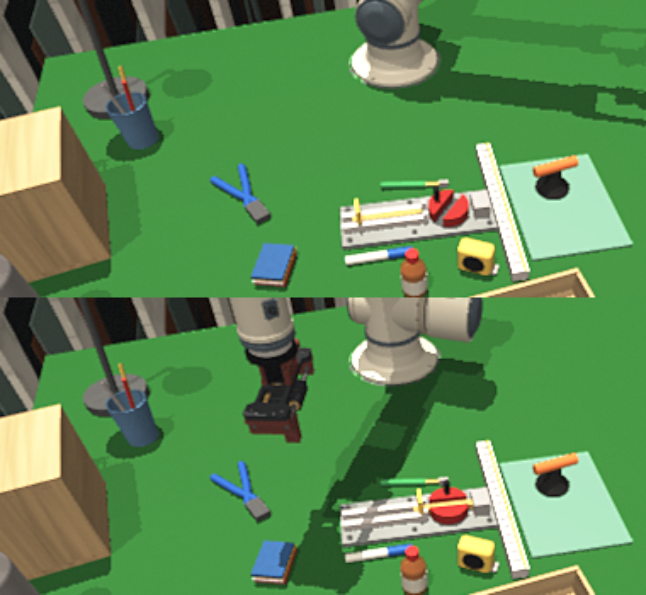

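The before and after views match: cup, lamp, pliers, samples and everything else are where they were, and the robot is clear with no contact force. Handing in.

Run:
```python
from cell import manip
print(manip.close_job(), manip.read_clock())
```

```text
the job is handed in; nothing more can be done
the job is handed in; nothing more can be done
```

The fence is locked: I handed the job in at about 29 s of the 48 s allowed, with the bar home in the keeper. The hand-in gives no verdict.

- **Disc:** I pushed the post from about 0.88 rad to about −0.02 rad, measured in the wrist picture, in two pushes with a look between. The highest force reading was about 22 N, at the start of the first push.
- **Bar:** I pushed it by the yellow tab through the disc until it hit a rigid stop at about 10 N. The tool stopped at x −68.6 mm, where −68 mm was expected. After backing off, the tab sat against the lugs within about a pixel of its predicted place and the nose was in the keeper.
- **Surroundings:** By eye, the before and after scene pictures show every loose item where it was. The wrist force was near zero and the arm was raised clear.

**Checks that disagreed:**
- The first disc fit from the fixed cameras gave 0.82 rad, against 0.88 from the wrist picture. I went with the wrist picture.
- Force readings during the long tab push stayed near zero, below the roughly 2.5 N friction expected, so I relied on pictures and the firm end stop instead.
- My first retreat ended close to the pen cup, so I swung the arm away. Nothing there had moved.

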